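Jack the espresso cup up to the spout

TASK

Bring the espresso cup up under the coffee spout: slide the transport lock on the tower's housing to its end stop, then pump the sprung hand lever with full strokes, pressing each of the first three firmly home on its rubber buffer and letting the lever right back up each time. Keep pumping until the cup's rim stands 3 to 20 mm below the spout tip, leave the lever up and the lock open, do not touch the cup or its plate, do not force the lever (40 N at most), and leave the other things alone.

Things in the scene. Friction and masses are not known exactly. Their poses are not given: they have to be found in the camera images.
- tower: Fixed coffee tower; origin in its underside, x away from the robot at yaw 0, lever towards -y, cup plate towards +x, z up. In its frame (mm): grey housing x -45..45, y -130..30, top z 110; aluminium column x -22..22, y 10..60, top z 290; base plate 16 thick under them; cup plate centred at x 80, y 35.
- lock (a joint): Transport lock: black upright nub on the housing top (14 mm along the tower's x, 30 mm along y, 24 mm high) at tower y -85 mm. Slides along tower +x, away from the robot; in m: 0 = locked end, 0.045 = open end stop. About 3 N moves it and it stays put. Until it is open a bolt blocks the lever after 0.1 rad.
- lock_top (a point): Centre of the nub's top face (z 135 mm in the tower's frame), moving with the nub.
- lever_turn (a joint): Sprung lever, pivot at tower (0, -115, 82) mm, pointing to tower -y, 0.40 rad above level at rest. In rad: 0 = up (rest), grows as pressed down (2 to 8 N at the paddle), springs back. A rubber buffer (giving 2 to 3 N per mm at the paddle) ends the stroke at 0.54 to 0.75 rad: varies, must be felt. A full stroke ratchets the plate up 14 mm (the first 15 to 22), if the lever came right up before.
- lever: The lever with its black end paddle (36 mm wide, 56 mm along the lever, 14 mm thick, its centre 147 mm from the pivot). Origin at the pivot; y axis from the paddle to the pivot, z axis square to the paddle's broad top face. Press the paddle from above; the contact point slides some 12 mm along it in a straight vertical stroke.
- paddle_top (a point): Centre of the paddle's top face. At rest about 145 mm above the island, at the end of a stroke about 45 to 70 mm.
- plate: Steel cup plate 86 x 86 x 8 mm that the ratchet raises along the column; origin 2 mm below the underside, in the column, 80 mm from the plate's centre. It must not be touched.
- cup: Black glass espresso cup, 60 mm in diameter and 60 mm high, standing on the plate; origin at the centre of its underside. It must not be touched.
- cup_rim (a point): Centre of the cup's mouth, 60 mm above its underside.
- spout: Steel spout head clamped on the column above the cup, at a height that differs every time; origin at the lower end of its 12 mm nozzle.
- spout_tip (a point): The lower end of the nozzle.
- pitcher: Steel milk pitcher 80 mm across, 100 mm high, with a handle; bystander. Origin at the centre of its underside.
- tamper: Pale oak tamper 58 mm across, 88 mm high, standing; bystander. Origin at the centre of its underside.
- sugar_pot: White ceramic sugar pot 84 mm across, 94 mm high; bystander. Origin at the centre of its underside.
- clip: Red plastic bag clip 100 x 20 x 17 mm lying flat; bystander. Origin at the centre of its underside.

How it is judged (in metres and radians):
On the way, in this order (a step that is already met when the one before it is completed fails the run):
1. The transport lock is slid all the way away from the robot's side, to within 3 mm of its end stop (value of joint lock above 0.042 m), for 0.1 s.
2. First stroke: the fingers press the paddle home on the rubber buffer, with more than 12 N (and less than 40 N) on the paddle, for 0.15 s (contact force between the fingers and lever above 12 N and value of joint lever_turn above 0.5 rad), for 0.15 s.
3. First stroke: the lever is let back up to its rest (within 0.08 rad) (value of joint lever_turn below 0.08 rad), for 0.1 s.
4. Second stroke: the fingers press the paddle home on the rubber buffer, with more than 12 N (and less than 40 N) on the paddle, for 0.15 s (all of step 2), for 0.15 s.
5. Second stroke: the lever is let back up to its rest (within 0.08 rad) (value of joint lever_turn below 0.08 rad), for 0.1 s.
6. Third stroke: the fingers press the paddle home on the rubber buffer, with more than 12 N (and less than 40 N) on the paddle, for 0.15 s (all of step 4), for 0.15 s.
7. Third stroke: the lever is let back up to its rest (within 0.08 rad) (value of joint lever_turn below 0.08 rad), for 0.1 s.
At the end, for the whole second after the job is handed in: The cup stands upright (within 0.1 rad) and at rest on its plate, its mouth within 15 mm of the spout's axis and its rim 3 to 20 mm below the spout tip; the lever is back up (within 0.08 rad of rest) and the lock is within 3 mm of its open end stop (z of spout_tip in the frame of cup_rim between 0.003 and 0.02 m and horizontal distance between cup_rim and spout_tip below 0.015 m and angle between cup's own z axis and vertical below 0.1 rad and z of cup in the frame of plate between 0.006 and 0.014 m and linear speed of cup below 0.02 m/s and value of joint lever_turn below 0.08 rad and value of joint lock above 0.042 m); the robot touches nothing.
It fails at once if The robot touches the cup or the cup plate (over 1 N) (contact force between any of the fingers, the arm and cup above 1 N or contact force between any of the fingers, the arm and plate above 1 N).
It fails at once if The cup is driven against the spout (over 1 N) (contact force between cup and spout above 1 N).
It fails at once if The lever is pushed with more than 40 N (contact force between any of the fingers, the arm and lever above 40 N).
It fails at once if The pitcher, tamper, sugar pot or clip is moved by more than 30 mm or tipped by more than 0.4 rad (distance of any of pitcher, tamper, sugar_pot, clip from where it was at the start of the episode above 0.03 m or angle between any of pitcher, tamper, sugar_pot, clip's own z axis and vertical above 0.4 rad).
It also fails if it takes over 70 s, if anything falls off the work surface, if the arm or the gripper's body presses on something with over 40 N, if the wrist force passes 120 N, or if a joint passes its speed limit or range.

ROBOT

A 6-joint arm with a two-finger parallel gripper is mounted at the origin on the work surface. World frame = base frame: x ahead of the robot, y to its left, z up, the work surface at z = 0. Lengths are in mm, angles in rad, forces in N, time in s.
With the tool pointing down it reaches from about 350 to 875 mm from the base axis. Payload 4.2 kg.
Tool frame: the origin (TCP) lies at the very end of the fingers, on their centre line; the grasp point (between the pads) lies 19 mm behind it; z points along the fingers, y is the line along which they close (so a half turn about z gives the same grasp; the last joint's range is limited). The gripper opens to 85 mm and grips with 20 to 120 N. Pads are 22 mm wide; open, the fingers measure 114 mm over their backs; the gripper's body (76 mm by 85 mm) begins 54 mm behind the grasp point. The pads swing forward as they close: fully open they stand 13 mm farther back than shut.
Start: joints at [1.421, 0.385, 0.008, 0, -1.194, -0.259], TCP at [248.409, 573.491, 231.312] pointing down, gripper open.
Joint ranges: [-3.14, 3.14], [-1.21, 2.06], [-1.07, 1.41], [-3.16, 2.05], [-2.99, -0.16], [-3.1, 3.1]. Speed limits (rad/s): [2.79, 2.79, 3.14, 3.14, 3.14, 3.14].

INTERFACE

Orientations are given as a unit quaternion [x, y, z, w].
In Python, from bench import monitor, get_image, camera_info, job_done gives the robot as it stands.
- The arm moves only by the tool send_rows, never from a script. Its argument "series" is a list of rows, each a list of 3 entries, a list of its own where there are three numbers: the shift along the tool's x, y, z in mm, then the turn, a rotation vector about the tool's x, y, z in rad, then the finger opening in mm, from 0 to 85.4. A call has 1 to 8 rows; each row shifts and turns the commanded pose from where the row before left it, along the tool's axes as they then stand; what a row does not reach is not made up. A row lasts 1/10 s, in which the tool goes at most 50 mm and 8.59 degrees, less where a joint would pass 70% of its speed; a pose out of reach is approached as far as the arm can. A call with a gripper value outside its range is refused whole. The fingers move at their own pace and stop on an object; the grip force is fixed at half the most. Time passes only in rows, so rows that do not move let the fingers close. It gives the time, the measured TCP pose, the force, the opening and the grip force at its end, in the units of the state.
- monitor.read_state(): the state, without advancing time (a new reading comes with each control period).
- get_image(name): name is "scene" or "top" or "wrist"; returns the picture (480x640x3 uint8, red, green, blue); there is no depth.
- camera_info(name): a dict with "intrinsics" (3x3 intrinsics, pixels), "dist_coeffs" ([k1, k2, p1, p2, k3] as OpenCV has them; the pictures are not rectified), "R" (3x3) and "t" (3): a world point X has camera coordinates R X + t. Camera axes: x right, y down, z forward; pixel columns grow to the right and rows downward; lengths in mm; the calibration is good to about 2 mm. A picture is of the moment at which its call begins: read the wrist's pose just before it. camera_info takes no time and is no camera call; for the wrist camera it gives the pose at the moment of the call.
- job_done(): hands the job in; it is judged then, once.
The state is a dict: "clock": time; "joints": joint angles; "joint_vel": joint speeds; "joint_efforts": joint torques, N m; "position": TCP position; "ee_rot": TCP orientation; "contact_force": force on the tool from outside, world axes, zero at the start; "wrist_torque": the same for the moment, N m; "gripper_width": finger opening in mm; "grasp_force": force on a finger pad.
Only numpy, scipy, OpenCV 4.12 (cv2) and the standard library are available. Lean on these libraries where they do the work, as an engineer would, in place of code of your own. Each camera call takes 0.05 s, during which the arm holds its last target. There are 200 camera calls.

## Working session

There is one attempt and no reset: what is moved stays moved. The work goes in short steps, Python scripts to look and compute and a tool call to move; the robot and the scene stay as the last step left them, time stands still between calls to the robot, and variables do not carry over. Pictures are saved under pics/ and viewed, at most 10 in all, crops included, and the job is handed in when it is done.

Besides the shell and the picture viewer there is one more tool, called after "Emit:" in YAML: its name, and indented under it one key for each argument. send_rows: Moves the arm, as the interface text tells. Its arguments: {"type":"object","properties":{"series":{"type":"array"}},"required":["series"]}

```bash
ls; mkdir -p pics
python3 - <<'E'
from bench import monitor,get_image,camera_info
import cv2,numpy as np
s=monitor.read_state();print({k:np.round(v,3).tolist() for k,v in s.items()})
for n in("scene","top"):
    c=camera_info(n);print(n,c)
    im=get_image(n);cv2.imwrite(f"pics/{n}0.png",im[:,:,::-1])
E
```

```text
pics
{'clock': 0.0, 'joints': [1.421, 0.386, 0.007, -0.0, -1.194, -0.259], 'joint_vel': [0.0, -0.002, 0.0, -0.0, -0.0, 0.002], 'joint_efforts': [-0.0, -39.23, 18.84, 4.186, -0.005, 0.0], 'position': [248.179, 572.974, 230.228], 'ee_rot': [0.979, -0.203, -0.0, 0.001], 'contact_force': [-0.031, -0.866, 0.141], 'wrist_torque': [0.031, 0.041, -0.038], 'grasp_force': 0.0, 'gripper_width': 85.256}
scene {'intrinsics': array([[522.7102674 ,   0.        , 319.75509448],
       [  0.        , 522.7102674 , 240.20363217],
       [  0.        ,   0.        ,   1.        ]]), 'dist_coeffs': array([0.02057789, 0.        , 0.        , 0.        , 0.        ]), 'R': array([[ 0.17051495,  0.98533595, -0.00614116],
       [ 0.74289335, -0.13264902, -0.65613543],
       [-0.64732845,  0.10731867, -0.75461817]]), 't': array([-199.05398466, -352.79975706, 1462.73656959])}
top {'intrinsics': array([[492.00029332,   0.        , 327.10117139],
       [  0.        , 492.00029332, 241.95325019],
       [  0.        ,   0.        ,   1.        ]]), 'dist_coeffs': array([-0.09662654,  0.        ,  0.        ,  0.        ,  0.        ]), 'R': array([[ 0.00119423, -0.99985736,  0.01684724],
       [-0.98093033, -0.00444566, -0.19430885],
       [ 0.19435603, -0.01629392, -0.98079572]]), 't': array([ 82.39916755, 609.61966775, 859.12646203])}
```

View pics/scene0.png

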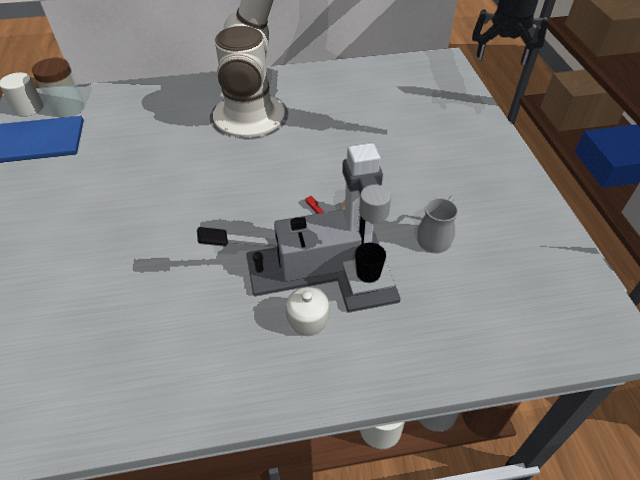

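View pics/top0.png

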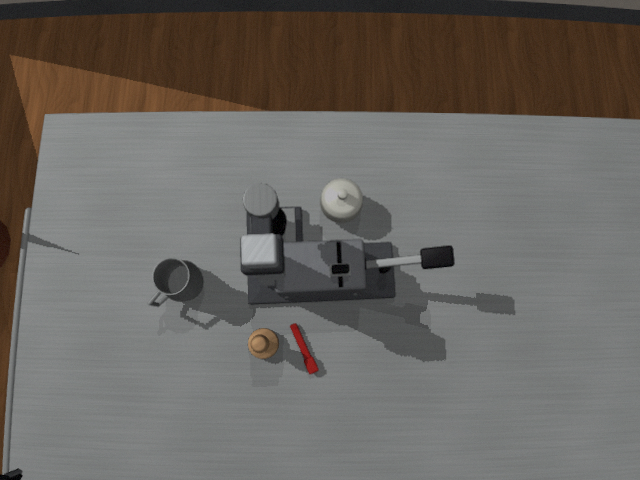

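The scene view shows the tower with its lever pointing to image left and the paddle at (212,236). The nub is at (298,224) and the cup at (370,262). In the top view the nub is at (340,268), the paddle at (437,257), and the spout head at (261,199). Yaw is close to 0.

```bash
cat > h.py <<'E'
import cv2,numpy as np
from bench import monitor,get_image,camera_info
def ray(n,uv,c=None):
    c=c or camera_info(n)
    p=cv2.undistortPoints(np.array([[uv]],float),c["intrinsics"],c["dist_coeffs"])[0,0]
    R=np.array(c["R"]);return -R.T@c["t"],R.T@np.array([p[0],p[1],1])
def plane(n,uv,z):
    o,d=ray(n,uv);return o+d*(z-o[2])/d[2]
def tri(a,b):
    (o,d),(q,e)=ray("top",a),ray("scene",b)
    s=np.linalg.lstsq(np.c_[d,-e],q-o,rcond=None)[0]
    A,B=o+d*s[0],q+e*s[1];return (A+B)/2,np.linalg.norm(A-B)
def proj(n,X):
    c=camera_info(n);return cv2.projectPoints(np.array([X],float),cv2.Rodrigues(np.array(c["R"]))[0],np.array(c["t"]),c["intrinsics"],c["dist_coeffs"])[0][0,0]
E
python3 - <<'E'
from h import *
t=cv2.imread("pics/top0.png");s=cv2.imread("pics/scene0.png")
for n,im,rois in(("top",t,[(320,255,360,280),(415,240,460,275)]),("scene",s,[(285,212,312,236),(190,222,235,250)])):
    for (a,b,c,d) in rois:
        g=cv2.cvtColor(im[b:d,a:c],cv2.COLOR_BGR2GRAY);m=(g<42).astype(np.uint8)
        k,l,st,ce=cv2.connectedComponentsWithStats(m)
        for i in range(1,k):
            if st[i,4]>25:
                cn=np.argwhere(l==i)[:,::-1].astype(np.float32);r=cv2.minAreaRect(cn)
                print(n,st[i]+[a,b,0,0,0],ce[i]+[a,b],"box",np.round(cv2.boxPoints(r)+[a,b],1).tolist())
A=cv2.resize(t[160:310,235:465],None,fx=3.4,fy=3.4,interpolation=cv2.INTER_CUBIC)
cv2.imwrite("pics/tc.png",A)
B=cv2.resize(s[140:315,190:410],None,fx=3.4,fy=3.4,interpolation=cv2.INTER_CUBIC)
cv2.imwrite("pics/sc.png",B)
E
```

```text
top [337 255   5   8  35] [338.82857143 258.62857143] box [[337.0, 255.0], [341.0, 255.0], [341.0, 262.0], [337.0, 262.0]]
top [332 264  17  10 147] [339.83673469 268.71428571] box [[332.0, 264.0], [348.0, 264.0], [348.0, 273.0], [332.0, 273.0]]
top [421 246  33  23 594] [437.75420875 257.33333333] box [[420.3, 248.6], [451.7, 245.4], [453.7, 265.4], [422.3, 268.6]]
scene [291 217  15  13 164] [297.98170732 223.17073171] box [[290.0, 218.4], [304.8, 216.8], [306.0, 228.0], [291.3, 229.6]]
scene [197 227  31  19 449] [211.8752784  236.06458797] box [[195.7, 242.0], [197.4, 226.6], [228.3, 230.0], [226.6, 245.4]]
```

View pics/tc.png

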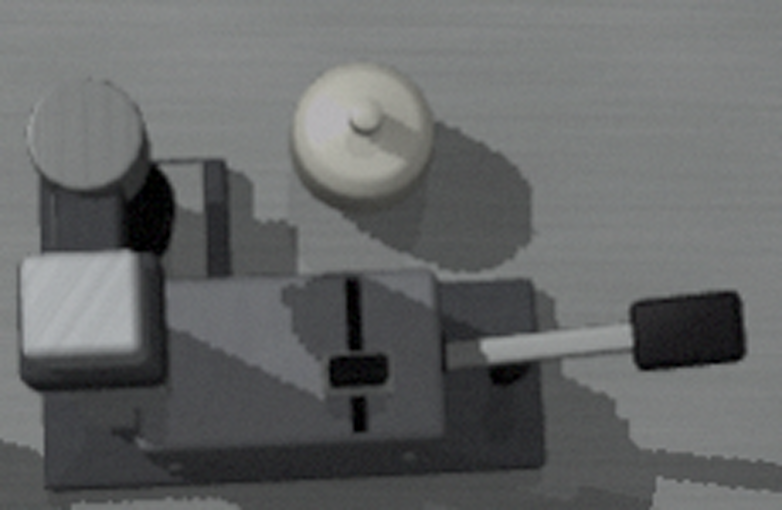

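View pics/sc.png

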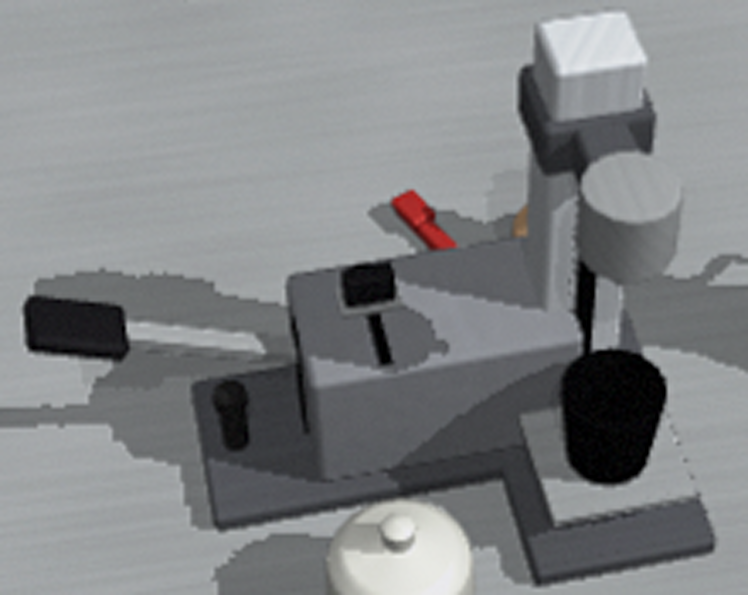

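Both crops show the nub clearly: top-crop (358,370), scene-crop (367,277). The paddle is at top-crop (689,330), and the tower is yawed slightly positive. The spout head hides the nozzle, so I'll need a lower view for it later.

Run:
```python
from h import *
T=lambda u,v:(u/3.4+235-.35,v/3.4+160-.35)
S=lambda u,v:(u/3.4+190-.35,v/3.4+140-.35)
print("nub plane",plane("top",T(358,369),135),plane("scene",S(367,272),135),tri(T(358,369),S(367,272)))
e=[plane("top",T(*p),110) for p in((165,282),(435,271),(443,438),(150,448))];print("housing",np.round(e,1))
print("yaw", [np.arctan2(d[0],-d[1]) for d in(e[1]-e[0],e[2]-e[3])])
b=[plane("top",T(*p),16) for p in((45,487),(543,466),(533,281))];print("base",np.round(b,1),np.arctan2((b[1]-b[0])[0],-(b[1]-b[0])[1]))
print("paddle",plane("top",T(689,330),145),tri(T(689,330),S(78,325)))
print("spout head top",tri(T(86,136),S(632,188)))
print("cup",tri(T(148,210),S(613,380)))
print("pot",plane("top",T(362,135),80))
c=camera_info("wrist");R=np.array(c["R"]);p=monitor.read_state()
from scipy.spatial.transform import Rotation as Ro
Rt=Ro.from_quat(p["ee_rot"]).as_matrix()
print("cam in tool",Rt.T@(-R.T@c["t"]-p["position"]),(R@Rt).round(3).tolist(),c["intrinsics"][0])
print("tool axes",Rt.round(3).tolist())
```

```text
nub plane [549.19062745  63.60193809 135.        ] [552.06002898  63.84693953 135.        ] (array([549.5979819 ,  63.79456123, 132.42592012]), np.float64(0.6114259158948199))
housing [[597.8 162.2 110. ]
 [604.3  22.3 110. ]
 [517.4  19.3 110. ]
 [511.8 168.4 110. ]]
yaw [np.float64(0.0460849252410405), np.float64(0.03723930197024448)]
base [[498.5 234.7  16. ]
 [511.1 -46.1  16. ]
 [617.8 -42.8  16. ]] 0.04489149999187407
paddle [ 567.73672096 -101.07759653  145.        ] (array([ 568.56694558, -100.44237751,  140.74550563]), np.float64(3.283574460601421))
spout head top (array([633.69198045, 188.00013136, 257.44097277]), np.float64(2.0799023303063886))
cup (array([636.79379555, 179.85748906, 113.6546753 ]), np.float64(16.823668043658557))
pot [686.01127082  58.53680178  80.        ]
cam in tool [  69.7823496    -0.64154511 -143.55105708] [[-0.0, 1.0, -0.0], [-0.961, -0.0, -0.276], [-0.276, 0.0, 0.961]] [407.61880943   0.         315.62696326]
tool axes [[0.918, -0.398, -0.001], [-0.398, -0.918, -0.002], [0.0, 0.002, -1.0]]
```

Emit:
send_rows:
  series:
    - [[0,0,0],[0,0,-0.149],0]
    - [[0,0,0],[0,0,-0.149],0]
    - [[0,0,0],[0,0,-0.149],0]
    - [[10,40,0],[0,0,0],0]
    - [[10,40,0],[0,0,0],0]
    - [[10,40,0],[0,0,0],0]
    - [[10,40,0],[0,0,0],0]
    - [[10,40,0],[0,0,0],0]

```text
clock: 0.9
position: [306.0, 373.6, 230.9]
ee_rot: [1.0, 0.019, -0.0, 0.0]
contact_force: [0.2, 0.1, -0.2]
gripper_width: -0.2
grasp_force: 0.0
```

Emit:
send_rows:
  series:
    - [[10,40,0],[0,0,0],0]
    - [[10,40,0],[0,0,0],0]
    - [[10,40,0],[0,0,0],0]
    - [[10,40,0],[0,0,0],0]
    - [[10,40,0],[0,0,0],0]
    - [[10,40,0],[0,0,0],0]
    - [[10,40,0],[0,0,0],0]
    - [[10,40,0],[0,0,0],0]

```text
clock: 1.7
position: [398.0, 57.1, 231.3]
ee_rot: [1.0, 0.019, 0.0, -0.0]
contact_force: [0.4, 0.4, -0.3]
gripper_width: -0.4
grasp_force: 0.0
```

Emit:
send_rows:
  series:
    - [[38,-1,0],[0,0,0],0]
    - [[38,-1,0],[0,0,0],0]
    - [[37,-1,0],[0,0,0],0]
    - [[0,0,40],[0,0,0],0]
    - [[0,0,40],[0,0,0],0]
    - [[0,0,32],[0,0,0],0]
    - [[0,0,0],[0,0,0],0]

```text
clock: 2.4
position: [507.4, 64.7, 114.7]
ee_rot: [1.0, 0.018, -0.005, 0.002]
contact_force: [-0.6, -0.9, 0.2]
gripper_width: -0.0
grasp_force: 0.0
```

Run:
```python
from h import *
t=get_image("top")[:,:,::-1];w=get_image("wrist")[:,:,::-1]
A=cv2.resize(t[160:310,235:465],(400,261));B=cv2.resize(w,(400,300))
cv2.imwrite("pics/p1.png",np.vstack([A,B]))
```

```text
(no output)
```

View pics/p1.png

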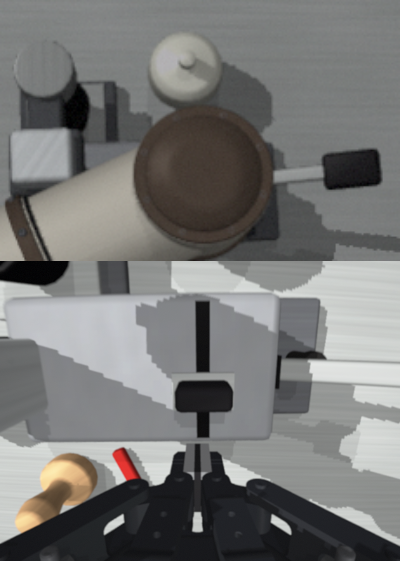

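Emit:
send_rows:
  series:
    - [[0,0,-4],[0,0,0],0]
    - [[12,0,0],[0,0,0],0]
    - [[12,0,0],[0,0,0],0]
    - [[10,0,0],[0,0,0],0]
    - [[8,0,0],[0,0,0],0]
    - [[8,0,0],[0,0,0],0]
    - [[8,0,0],[0,0,0],0]

```text
clock: 3.2
position: [565.0, 67.5, 122.5]
ee_rot: [1.0, 0.018, -0.006, 0.001]
contact_force: [-24.6, 3.8, 15.2]
gripper_width: -0.1
grasp_force: 12.0
```

Emit:
send_rows:
  series:
    - [[0,0,0],[0,0,0],0]
    - [[0,0,0],[0,0,0],0]

```text
clock: 3.4
position: [564.7, 67.4, 122.2]
ee_rot: [1.0, 0.019, -0.005, 0.001]
contact_force: [-11.9, 1.0, 7.3]
gripper_width: -0.2
grasp_force: 6.1
```

Run:
```python
from h import *
t=get_image("scene")[:,:,::-1];w=get_image("wrist")[:,:,::-1]
A=cv2.resize(t[140:315,190:410],(500,398));B=cv2.resize(w[100:440,100:540],(440,340))
cv2.imwrite("pics/p2.png",np.hstack([np.vstack([A[:340]])[:, :360],B]))
print(monitor.read_state())
```

```text
{'clock': 3.5, 'joints': array([ 0.40252436,  0.39688223, -0.27139561, -0.00247856, -0.91316789,
        1.20708659]), 'joint_vel': array([ 1.94172432e-05,  5.18273331e-04, -1.46367632e-03, -1.56459844e-04,
        3.11832159e-03, -9.75423466e-04]), 'joint_efforts': array([ -1.53387308, -33.56533885,  19.53144372,   5.06167084,
         2.96547979,  -0.03717809]), 'position': array([564.74205831,  67.40511287, 122.23512493]), 'ee_rot': array([ 0.99981154,  0.01864323, -0.00530379,  0.00108447]), 'contact_force': array([-11.91247087,   1.77791781,   7.25818063]), 'wrist_torque': array([0.41129702, 3.38770124, 0.06977593]), 'grasp_force': 5.965061858296394, 'gripper_width': 0.4257903344070636}
```

View pics/p2.png

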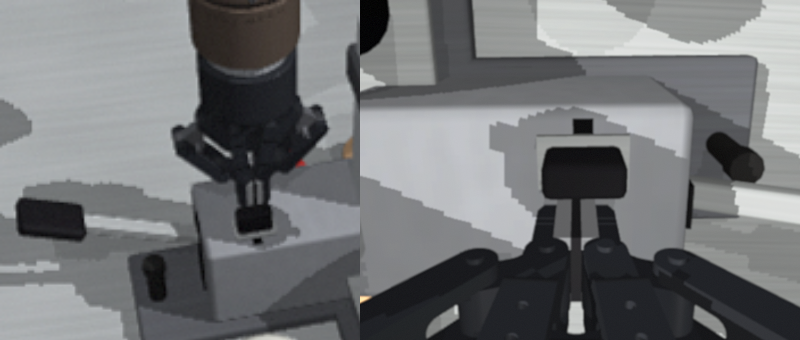

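The wrist view shows the fingers against the nub's rear face, with a short bit of slot beyond it. The 12 N steady force suggests the end stop, so I'll push a little harder to check.

Emit:
send_rows:
  series:
    - [[4,0,2],[0,0,0],0]
    - [[4,0,0],[0,0,0],0]
    - [[0,0,0],[0,0,0],0]
    - [[0,0,0],[0,0,0],0]

```text
clock: 3.9
position: [564.9, 66.4, 120.1]
ee_rot: [1.0, 0.018, -0.014, 0.003]
contact_force: [-30.2, 3.8, 20.8]
gripper_width: -0.3
grasp_force: 15.5
```

Run:
```python
from h import *
c=camera_info("wrist");w=get_image("wrist")
def pl(uv,z):
    o,d=ray("w",uv,c);return (o+d*(z-o[2])/d[2]).round(1)
for v in (246,248,250): print(v,pl((325,v),135))
print("slot end",pl((325,219),110), "housing far edge",pl((325,206),110))
g=cv2.cvtColor(w,cv2.COLOR_RGB2GRAY);print(g[195:310,325].tolist())
```

```text
246 [597.1  65.3 135. ]
248 [596.4  65.3 135. ]
250 [595.7  65.2 135. ]
slot end [599.7  64.7 110. ] housing far edge [604.8  64.9 110. ]
[111, 112, 113, 114, 114, 113, 114, 114, 117, 122, 131, 142, 151, 161, 172, 174, 159, 138, 127, 127, 130, 131, 133, 131, 114, 77, 37, 14, 12, 15, 14, 16, 12, 16, 16, 16, 13, 14, 12, 26, 54, 83, 112, 139, 153, 156, 155, 156, 157, 158, 159, 155, 135, 93, 45, 17, 15, 16, 18, 15, 18, 18, 18, 17, 18, 19, 18, 17, 16, 19, 19, 19, 22, 22, 22, 25, 27, 27, 27, 28, 28, 28, 29, 29, 29, 29, 29, 29, 29, 29, 28, 27, 29, 29, 29, 29, 28, 28, 28, 30, 29, 28, 30, 28, 27, 28, 26, 49, 80, 96, 99, 98, 98, 98, 98]
```

Emit:
send_rows:
  series:
    - [[-15,0,0],[0,0,0],0]
    - [[-15,0,0],[0,0,0],0]
    - [[-5,0,-40],[0,0,0],0]
    - [[0,10,-40],[0,0,0],0]
    - [[0,40,0],[0,0,0],0]
    - [[0,40,0],[0,0,0],0]
    - [[0,40,0],[0,0,0],0]
    - [[0,40,0],[0,0,0],0]

```text
clock: 4.75
position: [549.8, -104.2, 201.7]
ee_rot: [1.0, 0.019, 0.002, 0.0]
contact_force: [0.5, -0.6, 0.5]
gripper_width: 0.0
grasp_force: 0.0
```

Emit:
send_rows:
  series:
    - [[10,0,0],[0,0,0],0]
    - [[0,0,0],[0,0,0],0]

```text
clock: 4.95
position: [560.2, -103.3, 201.1]
ee_rot: [1.0, 0.018, 0.001, 0.0]
contact_force: [0.1, 0.2, 0.4]
gripper_width: -0.1
grasp_force: 0.0
```

Emit:
send_rows:
  series:
    - [[6,2,20],[0,0,0],0]
    - [[0,0,20],[0,0,0],0]
    - [[0,0,20],[0,0,0],0]
    - [[0,0,20],[0,0,0],0]
    - [[0,0,15],[0,0,0],0]
    - [[0,0,0],[0,0,0],0]

```text
clock: 5.55
position: [565.1, -103.1, 105.4]
ee_rot: [1.0, 0.02, -0.0, 0.0]
contact_force: [-1.2, 0.6, 3.9]
gripper_width: 0.0
grasp_force: 1.5
```

Emit:
send_rows:
  series:
    - [[0,0,10],[0,0,0],0]
    - [[0,0,10],[0,0,0],0]
    - [[0,0,10],[0,0,0],0]
    - [[0,0,0],[0,0,0],0]

```text
clock: 5.95
position: [565.8, -103.8, 77.2]
ee_rot: [1.0, 0.02, 0.001, 0.0]
contact_force: [0.4, -2.8, 5.5]
gripper_width: -0.1
grasp_force: 2.4
```

Emit:
send_rows:
  series:
    - [[0,0,5],[0,0,0],0]
    - [[0,0,5],[0,0,0],0]
    - [[0,0,4],[0,0,0],0]
    - [[0,0,0],[0,0,0],0]

```text
clock: 6.35
position: [565.7, -102.9, 63.8]
ee_rot: [1.0, 0.02, 0.001, -0.0]
contact_force: [0.1, 1.7, 5.9]
gripper_width: 0.1
grasp_force: 2.8
```

Emit:
send_rows:
  series:
    - [[0,0,4],[0,0,0],0]
    - [[0,0,4],[0,0,0],0]
    - [[0,0,0],[0,0,0],0]

```text
clock: 6.65
position: [565.9, -102.2, 58.0]
ee_rot: [1.0, 0.02, 0.002, -0.0]
contact_force: [-5.0, 5.2, 18.9]
gripper_width: 0.0
grasp_force: 8.5
```

Emit:
send_rows:
  series:
    - [[0,0,1],[0,0,0],0]
    - [[0,0,0],[0,0,0],0]
    - [[0,0,0],[0,0,0],0]

```text
clock: 6.95
position: [565.9, -102.2, 57.8]
ee_rot: [1.0, 0.02, 0.002, -0.0]
contact_force: [-5.0, 5.5, 20.8]
gripper_width: 0.7
grasp_force: 9.1
```

Emit:
send_rows:
  series:
    - [[0,0,-20],[0,0,0],0]
    - [[0,0,-20],[0,0,0],0]
    - [[0,0,-20],[0,0,0],0]
    - [[0,0,-20],[0,0,0],0]
    - [[0,0,-20],[0,0,0],0]
    - [[0,0,-15],[0,0,0],0]
    - [[0,0,0],[0,0,0],0]
    - [[0,0,0],[0,0,0],0]

```text
clock: 7.75
position: [564.2, -103.3, 168.2]
ee_rot: [1.0, 0.019, 0.0, -0.0]
contact_force: [-0.1, -0.2, -0.2]
gripper_width: -0.1
grasp_force: 0.0
```

Emit:
send_rows:
  series:
    - [[0,0,20],[0,0,0],0]
    - [[0,0,20],[0,0,0],0]
    - [[0,0,20],[0,0,0],0]
    - [[0,0,20],[0,0,0],0]
    - [[0,0,20],[0,0,0],0]
    - [[0,0,9],[0,0,0],0]
    - [[0,0,3],[0,0,0],0]
    - [[0,0,0],[0,0,0],0]

```text
clock: 8.55
position: [564.7, -103.3, 58.1]
ee_rot: [1.0, 0.02, -0.0, 0.0]
contact_force: [-5.2, 4.0, 17.6]
gripper_width: -0.0
grasp_force: 8.0
```

Emit:
send_rows:
  series:
    - [[0,0,1],[0,0,0],0]
    - [[0,0,0],[0,0,0],0]
    - [[0,0,0],[0,0,0],0]

```text
clock: 8.85
position: [564.7, -103.3, 57.9]
ee_rot: [1.0, 0.02, 0.0, 0.0]
contact_force: [-5.4, 3.7, 18.6]
gripper_width: -0.2
grasp_force: 8.5
```

Emit:
send_rows:
  series:
    - [[0,0,-20],[0,0,0],0]
    - [[0,0,-20],[0,0,0],0]
    - [[0,0,-20],[0,0,0],0]
    - [[0,0,-20],[0,0,0],0]
    - [[0,0,-20],[0,0,0],0]
    - [[0,0,-13],[0,0,0],0]
    - [[0,0,0],[0,0,0],0]
    - [[0,0,0],[0,0,0],0]

```text
clock: 9.65
position: [563.8, -103.8, 167.2]
ee_rot: [1.0, 0.019, -0.001, -0.0]
contact_force: [-0.4, -0.2, 0.2]
gripper_width: 0.2
grasp_force: 0.0
```

Emit:
send_rows:
  series:
    - [[0,0,20],[0,0,0],0]
    - [[0,0,20],[0,0,0],0]
    - [[0,0,20],[0,0,0],0]
    - [[0,0,20],[0,0,0],0]
    - [[0,0,20],[0,0,0],0]
    - [[0,0,9],[0,0,0],0]
    - [[0,0,4],[0,0,0],0]
    - [[0,0,0],[0,0,0],0]

```text
clock: 10.45
position: [564.5, -103.5, 57.2]
ee_rot: [1.0, 0.02, -0.0, 0.0]
contact_force: [-4.7, 3.7, 20.7]
gripper_width: -0.4
grasp_force: 9.1
```

Emit:
send_rows:
  series:
    - [[0,0,0],[0,0,0],0]
    - [[0,0,0],[0,0,0],0]
    - [[0,0,-20],[0,0,0],0]
    - [[0,0,-20],[0,0,0],0]
    - [[0,0,-40],[0,0,0],0]
    - [[0,0,-40],[0,0,0],0]
    - [[0,0,-40],[0,0,0],0]
    - [[0,0,-40],[0,0,0],0]

```text
clock: 11.25
position: [563.5, -103.8, 255.4]
ee_rot: [1.0, 0.019, -0.002, -0.0]
contact_force: [1.3, -0.6, 0.2]
gripper_width: -0.1
grasp_force: 0.0
```

Emit:
send_rows:
  series:
    - [[0,0,0],[0.149,0,0],0]
    - [[0,0,0],[0.149,0,0],0]
    - [[0,0,0],[0.149,0,0],0]
    - [[0,0,0],[0.149,0,0],0]
    - [[0,0,0],[0.149,0,0],0]
    - [[0,0,0],[0.149,0,0],0]
    - [[0,0,0],[0.149,0,0],0]
    - [[0,0,0],[0,0,0],0]

```text
clock: 12.05
position: [563.5, -106.2, 249.4]
ee_rot: [0.865, 0.011, -0.013, -0.501]
contact_force: [-0.6, -0.6, -0.5]
gripper_width: -0.2
grasp_force: 0.0
```

Emit:
send_rows:
  series:
    - [[8,4,25],[0,0,0],0]
    - [[8,4,25],[0,0,0],0]
    - [[8,4,25],[0,0,0],0]
    - [[0,4,25],[0,0,0],0]
    - [[0,0,20],[0,0,0],0]
    - [[0,0,0],[0,0,0],0]
    - [[0,0,0],[0,0,0],0]

```text
clock: 12.75
position: [584.6, -6.9, 181.3]
ee_rot: [0.867, 0.018, -0.01, -0.497]
contact_force: [-0.1, -1.1, -0.2]
gripper_width: -0.1
grasp_force: 0.0
```

Run:
```python
from h import *
c=camera_info("wrist");print(-np.array(c["R"]).T@c["t"])
w=get_image("wrist")[:,:,::-1]
np.savez("pics/w3.npz",w=w,**{k:np.array(v) for k,v in c.items()})
cv2.imwrite("pics/p3.png",w)
```

```text
[ 659.62589586 -126.19213333  254.29859469]
```

View pics/p3.png

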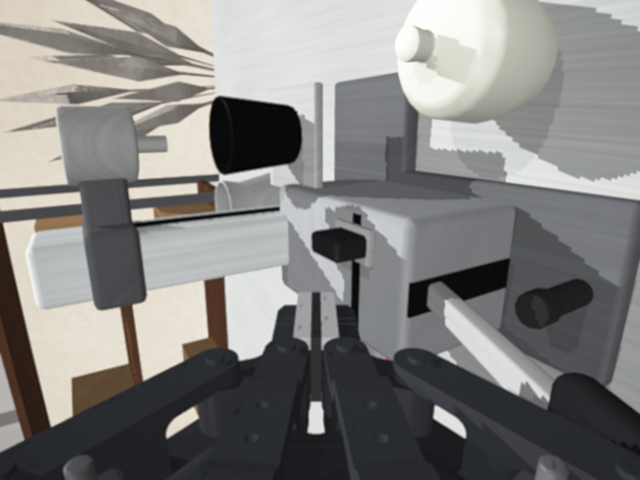

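Clear side view: image right is downwards, the nozzle tip is at (167,144), and the cup rim edge is at u≈210–226, v 97–173.

Run:
```python
from h import *
f=np.load("pics/w3.npz");c={k:f[k] for k in("intrinsics","dist_coeffs","R","t")};w=f["w"]
g=cv2.cvtColor(w,cv2.COLOR_BGR2GRAY);m=(g[85:185,195:310]<50).astype(np.uint8)
k,l,st,ce=cv2.connectedComponentsWithStats(m);i=1+np.argmax(st[1:,4]);print(st[i])
P=np.argwhere(l==i)[:,::-1]+[195,85]
h=cv2.convexHull(P.astype(np.int32))[:,0];print(h.tolist())
def py(uv,y=188.):
    o,d=ray("w",uv,c);return (o+d*(y-o[1])/d[1]).round(1)
print("tip",py((167.5,144)),"top/bottom", py((167,137)),py((167,151)))
for uv in((210,134),(213,98),(219,97),(225,172),(230,173),(300,135)):print(uv,py(uv))
```

```text
[  15   12   91   77 5679]
[[300, 145], [299, 150], [298, 153], [296, 157], [294, 160], [290, 162], [231, 172], [225, 173], [224, 173], [222, 172], [219, 169], [217, 166], [215, 161], [214, 158], [213, 154], [211, 144], [210, 135], [210, 119], [211, 111], [212, 106], [213, 102], [217, 98], [219, 97], [221, 97], [229, 98], [244, 100], [281, 105], [287, 106], [291, 108], [295, 112], [298, 118], [299, 121], [300, 127]]
tip [633.4 188.  194.4] top/bottom [638.3 188.  194.4] [628.4 188.  195.2]
(210, 134) [639.9 188.  162.6]
(213, 98) [666.  188.  158.9]
(219, 97) [666.9 188.  154.3]
(225, 172) [610.4 188.  152.1]
(230, 173) [609.4 188.  148. ]
(300, 135) [638. 188.  85.]
```

Gap is about 40 mm (tip z 194.5, rim z ≈154), so two more strokes of 14 mm should leave about 12.5 mm.

Emit:
send_rows:
  series:
    - [[-8,-4,-25],[0,0,0],0]
    - [[-8,-4,-25],[0,0,0],0]
    - [[-8,-4,-25],[0,0,0],0]
    - [[0,-4,-25],[0,0,0],0]
    - [[0,0,-20],[0,0,0],0]

```text
clock: 13.3
position: [564.6, -106.2, 257.6]
ee_rot: [0.868, 0.017, -0.008, -0.497]
contact_force: [-0.3, -0.2, -0.8]
gripper_width: -0.1
grasp_force: 0.0
```

Emit:
send_rows:
  series:
    - [[0,0,0],[-0.149,0,0],0]
    - [[0,0,0],[-0.149,0,0],0]
    - [[0,0,0],[-0.149,0,0],0]
    - [[0,0,0],[-0.149,0,0],0]
    - [[0,0,0],[-0.149,0,0],0]
    - [[0,0,0],[-0.149,0,0],0]
    - [[0,0,0],[-0.149,0,0],0]
    - [[0,0,0],[0,0,0],0]

```text
clock: 14.1
position: [563.7, -101.7, 256.3]
ee_rot: [1.0, 0.022, 0.0, 0.002]
contact_force: [-0.0, 0.9, -0.2]
gripper_width: -0.2
grasp_force: 0.0
```

Emit:
send_rows:
  series:
    - [[0,2,40],[0,0,0],0]
    - [[0,0,40],[0,0,0],0]
    - [[0,0,20],[0,0,0],0]
    - [[0,0,20],[0,0,0],0]
    - [[0,0,20],[0,0,0],0]
    - [[0,0,20],[0,0,0],0]
    - [[0,0,20],[0,0,0],0]
    - [[0,0,12],[0,0,0],0]

```text
clock: 14.9
position: [566.5, -107.4, 64.3]
ee_rot: [1.0, 0.018, 0.002, -0.0]
contact_force: [0.2, 2.6, 7.4]
gripper_width: -0.0
grasp_force: 3.1
```

Emit:
send_rows:
  series:
    - [[0,0,4],[0,0,0],0]
    - [[0,0,3],[0,0,0],0]
    - [[0,0,0],[0,0,0],0]

```text
clock: 15.2
position: [566.5, -106.6, 59.1]
ee_rot: [1.0, 0.019, 0.002, -0.0]
contact_force: [-1.8, 0.2, 11.9]
gripper_width: 0.1
grasp_force: 5.7
```

Emit:
send_rows:
  series:
    - [[0,0,3],[0,0,0],0]
    - [[0,0,0],[0,0,0],0]
    - [[0,0,0],[0,0,0],0]

```text
clock: 15.5
position: [566.5, -106.4, 57.4]
ee_rot: [1.0, 0.019, 0.002, -0.0]
contact_force: [-3.4, 2.9, 16.3]
gripper_width: -0.2
grasp_force: 8.0
```

Emit:
send_rows:
  series:
    - [[0,0,-20],[0,0,0],0]
    - [[0,0,-20],[0,0,0],0]
    - [[0,0,-20],[0,0,0],0]
    - [[0,0,-20],[0,0,0],0]
    - [[0,0,-20],[0,0,0],0]
    - [[0,0,-13],[0,0,0],0]
    - [[0,0,0],[0,0,0],0]
    - [[0,0,0],[0,0,0],0]

```text
clock: 16.3
position: [564.1, -106.1, 165.8]
ee_rot: [1.0, 0.019, -0.0, -0.0]
contact_force: [0.3, -0.3, -0.7]
gripper_width: -0.1
grasp_force: 0.0
```

Emit:
send_rows:
  series:
    - [[0,0,20],[0,0,0],0]
    - [[0,0,20],[0,0,0],0]
    - [[0,0,20],[0,0,0],0]
    - [[0,0,20],[0,0,0],0]
    - [[0,0,20],[0,0,0],0]
    - [[0,0,9],[0,0,0],0]
    - [[0,0,4],[0,0,0],0]
    - [[0,0,0],[0,0,0],0]

```text
clock: 17.1
position: [564.9, -105.5, 55.8]
ee_rot: [1.0, 0.02, -0.0, 0.0]
contact_force: [-7.6, 4.5, 23.1]
gripper_width: -0.1
grasp_force: 10.3
```

Release, then look again from the same pose.

Emit:
send_rows:
  series:
    - [[0,0,0],[0,0,0],0]
    - [[0,0,0],[0,0,0],0]
    - [[0,0,-20],[0,0,0],0]
    - [[0,0,-20],[0,0,0],0]
    - [[0,0,-40],[0,0,0],0]
    - [[0,0,-40],[0,0,0],0]
    - [[0,0,-40],[0,0,0],0]
    - [[0,0,-40],[0,0,0],0]

```text
clock: 17.9
position: [563.6, -105.9, 253.5]
ee_rot: [1.0, 0.019, -0.002, -0.0]
contact_force: [0.9, -0.9, -0.9]
gripper_width: -0.1
grasp_force: 0.0
```

Emit:
send_rows:
  series:
    - [[0,0,0],[0.149,0,0],0]
    - [[0,0,0],[0.149,0,0],0]
    - [[0,0,0],[0.149,0,0],0]
    - [[0,0,0],[0.149,0,0],0]
    - [[0,0,0],[0.149,0,0],0]
    - [[0,0,0],[0.149,0,0],0]
    - [[0,0,0],[0.149,0,0],0]
    - [[0,0,0],[0,0,0],0]

```text
clock: 18.7
position: [563.6, -108.2, 247.5]
ee_rot: [0.865, 0.011, -0.013, -0.501]
contact_force: [-0.2, 0.1, -0.9]
gripper_width: 0.1
grasp_force: 0.0
```

Emit:
send_rows:
  series:
    - [[8,4,25],[0,0,0],0]
    - [[8,4,25],[0,0,0],0]
    - [[8,4,25],[0,0,0],0]
    - [[0,4,25],[0,0,0],0]
    - [[0,0,20],[0,0,0],0]
    - [[0,0,0],[0,0,0],0]
    - [[0,0,0],[0,0,0],0]

```text
clock: 19.4
position: [584.8, -9.0, 179.3]
ee_rot: [0.867, 0.018, -0.01, -0.497]
contact_force: [-0.4, -0.7, -0.1]
gripper_width: -0.3
grasp_force: 0.0
```

Run:
```python
from h import *
c=camera_info("wrist")
w=get_image("wrist")[:,:,::-1];cv2.imwrite("pics/p4.png",w)
print(-np.array(c["R"]).T@c["t"])
g=cv2.cvtColor(w,cv2.COLOR_BGR2GRAY);m=(g[80:190,130:310]<50).astype(np.uint8)
k,l,st,ce=cv2.connectedComponentsWithStats(m);i=1+np.argmax(st[1:,4]);print(st[i]+[130,80,0,0,0])
def py(uv,y=188.):
    o,d=ray("w",uv,c);return (o+d*(y-o[1])/d[1]).round(1)
u0=st[i][0]+130;vm=ce[i][1]+80
print("far rim",py((u0,vm),218), "expected tip px",[cv2.projectPoints(np.array([[633.4,188,194.5]]),cv2.Rodrigues(np.array(c["R"]))[0],np.array(c["t"]),c["intrinsics"],c["dist_coeffs"])[0][0,0]])
P=np.argwhere(l==i)+[80,130]
for v in(P[:,0].min(),P[:,0].max()):
    u=P[P[:,0]==v][:,1].mean();print("side rim",u,v,py((u,v)))
```

```text
[ 659.73199901 -128.24475196  252.35510767]
[ 171   96   94   81 6136]
far rim [637.8 218.  183.1] expected tip px [array([164.05636179, 144.00563142])]
side rim 180.5 96 [667.  188.  180.3]
side rim 186.5 176 [609. 188. 180.]
```

View pics/p4.png

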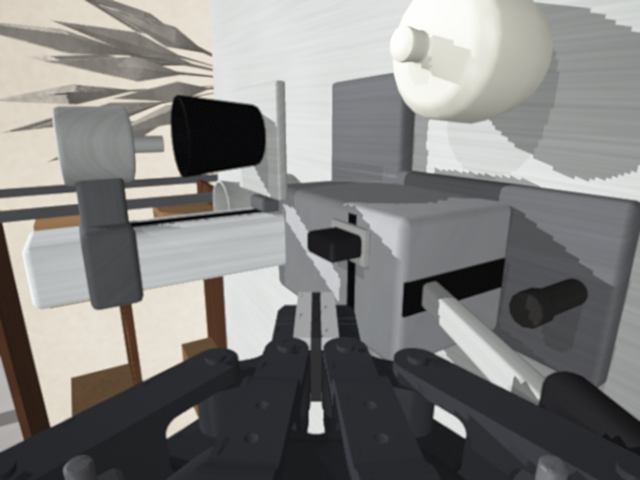

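The nozzle tip is at (164,144) and the cup rim's upper edge at u≈171–186. The gap is about 13 mm, the lever is up, the lock is open and the arm is clear.

```bash
python3 -c "
from bench import job_done;print(job_done())"
```

```text
the job is handed in; nothing more can be done
None
```

I handed the job in with the cup rim measured about 13 mm below the spout tip after five full strokes; the lock is at its end stop, the lever is up and the arm is clear of everything, but no verdict came back.

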